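# Slide a standing battery into the charger bay and start the charge

## Robot

A 7-joint arm with a two-finger parallel gripper is mounted at the origin on the work surface. World frame = base frame: x ahead of the robot, y to its left, z up, the work surface at z = 0. Lengths are in m, angles in rad, forces in N, time in s.
With the tool pointing down it reaches from about 0.4 to 0.85 m from the base axis. Payload 4.5 kg.
Tool frame: the origin (TCP) lies on the centre line of the jaws, within the pads' length; the fingertips stand 8 mm ahead of it and the grasp point (between the pads) lies 11 mm behind it (manip.tip_reach is the distance from the TCP to the fingertips, in m); z points along the fingers, y is the line along which they close (so a half turn about z gives the same grasp; the last joint's range is limited). The gripper opens to 85 mm and grips with 20 to 120 N. Pads are 22 mm wide; open, the fingers measure 114 mm over their backs; the gripper's body (76 mm by 85 mm) begins 54 mm behind the grasp point. The pads swing forward as they close: fully open they stand 13 mm farther back than shut.
Start: joints at [1.217, 0.689, -0.195, 1.565, 0.157, 0.902, -0.215], TCP at [0.236, -0.579, 0.239] pointing down, gripper open.
Joint ranges: [-3.01, 3.01], [-0.46, 2.08], [-1.47, 1.51], [0.13, 2.56], [-1, 4.14], [0.04, 2.09], [-2.66, 2.66]. Speed limits (rad/s): [2.57, 2.57, 3.14, 3.14, 3.14, 3.14, 3.14].

## Interface

Orientations are given as [roll, pitch, yaw] about the fixed x, y, z axes, in that order (R = Rz(yaw) Ry(pitch) Rx(roll)).
In Python, from rig import manip gives the robot as it stands. The module is installed in compiled form; this text tells all that it offers.
- The arm moves only by the tool move_arm, never from a script. Its argument "series" is a list of rows, each a list of 2 entries, a list of its own where there are three numbers: the shift along the tool's x, y, z in cm, then the turn about the tool's z in rad. In form: [[[dx, dy, dz], roll], ...]. A call has 1 to 5 rows; each row shifts and turns the commanded pose from where the row before left it, along the tool's axes as they then stand; what a row does not reach is not made up. A row lasts 1/12 s, in which the tool goes at most 41.7 mm and 7.16 degrees, less where a joint would pass 70% of its speed; a pose out of reach is approached as far as the arm can. A call is refused whole if a number of a shift passes 4.17 or a number of a turn 0.125, either way. A call with a gripper value outside its range is refused whole. "hand" is the closure, from 0 (fully open) to 1 (shut), set as the call begins (left out, the last holds). The fingers move at their own pace and stop on an object; "newtons" is the grip in N (left out, the last holds). Time passes only in rows, so rows that do not move let the fingers close. It gives the time, the measured TCP pose, the force, the opening and the grip force at its end, in the units of the state.
- manip.sense(): the state, without advancing time (a new reading comes with each control period).
- manip.get_image(name): name is "side" or "top"; returns (picture, depth): 400x640x3 uint8, red, green, blue; 400x640 float32, m along the optical axis (not along the pixel's ray), 0 where there is no reading.
- manip.get_calibration(name): a dict with "mtx" (3x3 intrinsics, pixels), "R" (3x3) and "t" (3): a world point X has camera coordinates R X + t. Camera axes: x right, y down, z forward; pixel columns grow to the right and rows downward; lengths in m; the calibration is good to about 2 mm. A picture is of the moment at which its call begins. get_calibration takes no time and is no camera call.
- manip.finish_job(): hands the job in; it is judged then, once.
The state is a dict: "clock": time; "q": joint angles; "qd": joint speeds; "effort": joint torques, N m; "eef_pos": TCP position; "orientation": TCP orientation; "force": force on the tool from outside, world axes, zero at the start; "ft_torque": the same for the moment, N m; "width": finger opening in m; "grasp_force": force on a finger pad.
Only numpy, scipy, OpenCV 4.12 (cv2) and the standard library are available. Lean on these libraries where they do the work, as an engineer would, in place of code of your own. Each camera call takes 0.05 s, during which the arm holds its last target. There are 200 camera calls.

## Task

Push the tall motorcycle battery along the bench, low near its base so that it slides upright and never tips, until it stands squarely in the bay of the bench charger, right home against the back stop. Then press the charger's start button fully down with a fingertip and let it come up again. Do not lift or carry the battery, do not press the button before the battery is home, and leave everything else on the bench where it is.

Things in the scene. Friction and masses are not known exactly. Their poses are not given: they have to be found in the camera images.
- battery: tall motorcycle battery, whitish case, black top, 60 mm (x) x 120 mm (y) x 110 mm (z), 1.3 to 1.9 kg, standing loose on the bench in front of the bay, its -x face (120 mm wide, flat, upright) away from the bay and roughly square to it. Origin at the centre of its underside, z up. It slides on the bench with 6 to 14 N; pushed higher than about 40 mm it may tip
- dock: bench charger, fixed: a low steel bay open to its -x side, grey charger housing behind it (x = 41 to 156 mm, 150 mm wide, 62 mm high). Origin on the bench where the centre of the battery's underside must be when home; x points into the bay, and the battery's x must then point the same way. No floor plate: the battery slides on the bench; once home its rear face is at x = -30 mm
- bay_stop (a point): foot of the bay's back stop, at the middle of its face (dock x = 30 mm, y = 0); the stop is 50 mm high and 156 mm wide. From it two side rails, 30 mm high and 140 mm apart inside, run towards the open side to dock x = -15 mm, then flare out to about 163 mm apart at x = -42 mm. Rails are 8 mm thick
- start_top (a point): centre of the top of the start button on top of the charger housing (115 mm from the dock's origin along x, y = 0): a black round button 32 mm across, in a grey surround, pressed straight down
- start (a joint): travel of the start button in m: 0 up, 0.006 fully down against a spring that takes 5 N there; springs back when let go
- old_battery: a second battery, black, lower and wider (140 x 90 x 75 mm), a bystander; origin at the centre of its underside
- jar: jar with a metal cap, 66 mm across, 90 mm tall, standing beside the bay, a bystander; origin at the centre of its underside
- screwdriver: screwdriver, 200 mm long, lying beside the lane to the bay, a bystander; its x axis runs from handle to blade
- pulley: bare steel belt pulley, 60 mm across, 44 mm tall, a bystander; origin at the centre of its underside
- can: plain steel can, 66 mm across, 100 mm tall, a bystander; origin at the centre of its underside
- alternator: car alternator, 124 mm across, 122 mm tall, standing on its pulley, a bystander; origin at the centre of its underside

How it is judged:
By the outcome, as a careful person would: the job done as asked, in the order asked, and still so for the second after the job is handed in, with the robot touching nothing.
It also fails if it takes over 64 s, if anything falls off the work surface, if the arm or the gripper's body presses on something with over 40 N, if the wrist force passes 120 N, or if a joint passes its speed limit or range.

## Working session

There is one attempt and no reset: what is moved stays moved. The work goes in short steps, Python scripts to look and compute and a tool call to move; the robot and the scene stay as the last step left them, time stands still between calls to the robot, and variables do not carry over. Pictures are saved under pics/ and viewed, at most 10 in all, crops included, and the job is handed in when it is done.

Besides the shell and the picture viewer there is one more tool, called after ">>>" by a JSON object that holds its "method" and its "body". move_arm: Moves the arm, as the interface text tells. Its arguments: {"type":"object","properties":{"series":{"type":"array","items":{"type":"array"}},"hand":{"type":"number"},"newtons":{"type":"number"}},"required":["series"]}

```bash
mkdir -p pics; cat > h.py <<'E'
import numpy as np, cv2
from rig import manip
def grab(n):
    im,d=manip.get_image(n); np.savez('last_'+n,im=im,d=d); return im,d
def world(n,u,v,d=None,z=None):
    c=manip.get_calibration(n); K,R,t=map(np.array,(c['mtx'],c['R'],c['t'])); t=t.ravel()
    r=np.linalg.inv(K)@np.array([u,v,1.]); C=-R.T@t; w=R.T@r
    s=(z-C[2])/w[2] if z is not None else d
    return C+s*w
def cloud(n,d):
    c=manip.get_calibration(n); K,R,t=map(np.array,(c['mtx'],c['R'],c['t'])); t=t.ravel()
    v,u=np.mgrid[:d.shape[0],:d.shape[1]]
    p=np.stack([u,v,np.ones_like(u)],-1)@np.linalg.inv(K).T*d[...,None]
    return (p-t)@R
def proj(n,X):
    c=manip.get_calibration(n); K,R,t=map(np.array,(c['mtx'],c['R'],c['t']))
    p=K@(R@np.array(X)+t.ravel()); return p[:2]/p[2]
E
python3 - <<'E'
from h import *
for n in('top','side'):
    im,d=grab(n); cv2.imwrite(f'pics/{n}0.png',im[...,::-1])
s=manip.sense(); print(s, manip.tip_reach)
E
```

```text
{'clock': 0.1, 'q': array([ 1.21682955,  0.68988835, -0.19452138,  1.56626477,  0.15731814,
        0.902518  , -0.21509887]), 'qd': array([-0.00148775, -0.00219843, -0.00061689, -0.00079595,  0.00118075,
       -0.00250639,  0.00061504]), 'effort': array([-3.58045654e-03, -5.40606844e+01, -1.27189659e+00, -1.58986348e+01,
        9.26338864e-03,  4.42239470e-03,  9.55541310e-06]), 'eef_pos': array([ 0.23605872, -0.57807389,  0.23856503]), 'orientation': array([-3.13991327e+00,  1.41236845e-04,  3.87859640e-01]), 'force': array([-0.00120425,  0.11094443,  0.13907927]), 'ft_torque': array([-0.0057979 ,  0.01533274,  0.03711954]), 'grasp_force': 0.0, 'width': 0.08519368355973016} 0.008
```

View pics/top0.png

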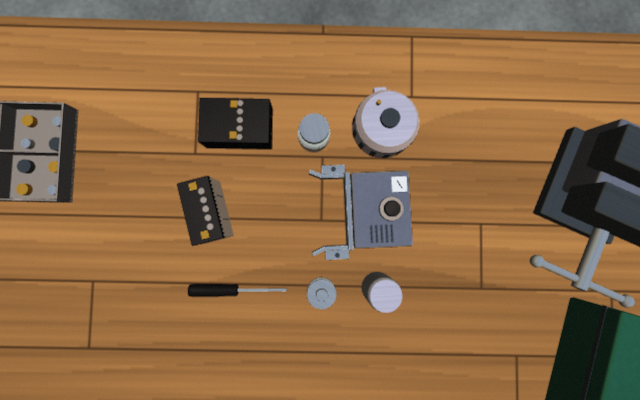

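View pics/side0.png

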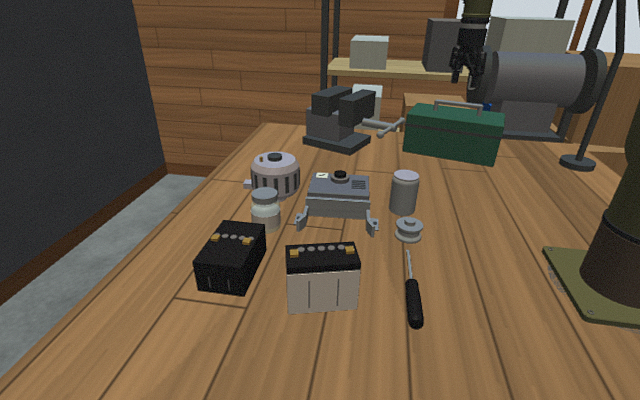

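The top view shows the battery at about (205,210), yawed, with the dock to its right (housing 350–411, 171–248) and the button at (392,208). The old battery is at (235,123) and the screwdriver at (237,290). The side view agrees. Next I'll measure using the depth data.

```bash
cat >> h.py <<'E'
def rect(P,d,box,zl,zh):
    u0,v0,u1,v1=box; m=np.zeros(d.shape,bool); m[v0:v1,u0:u1]=1
    m&=(d>0)&(P[...,2]>zl)&(P[...,2]<zh)
    q=P[m]; (c,s,a)=cv2.minAreaRect((q[:,:2]*1000).astype(np.float32))
    return len(q),np.round(c,1),np.round(s,1),round(a,2),np.round(np.median(q[:,2]),4),np.round(cv2.boxPoints((c,s,a)),1).tolist()
E
python3 - <<'E'
from h import *
z=np.load('last_top.npz'); d=z['d']; P=cloud('top',d)
print('bench',[np.round(P[v,u],4).tolist() for u,v in((290,230),(150,230),(450,270))])
print('bat',rect(P,d,(170,165,245,255),.098,.125))
print('house',rect(P,d,(335,165,420,255),.056,.066))
print('stop',rect(P,d,(335,160,355,260),.040,.055))
print('railsL',rect(P,d,(305,160,347,182),.020,.038))
print('railsR',rect(P,d,(305,240,352,265),.020,.038))
print('btn',rect(P,d,(375,190,410,228),.068,.12))
print('old',rect(P,d,(190,90,280,155),.065,.09))
m=P[275:305,180:295]; q=m[(m[...,2]>.006)&(m[...,2]<.05)]
print('sd',np.round(q.min(0),3),np.round(q.max(0),3))
print('jar',rect(P,d,(290,105,335,157),.08,.1)); print('pul',rect(P,d,(300,270,340,315),.035,.05))
print('can',rect(P,d,(360,270,410,315),.09,.11))
for n in('top','side'):
  c=manip.get_calibration(n); print(n,-np.array(c['R']).T@np.array(c['t']).ravel(),np.round(c['R'],2).tolist())
E
```

```text
bench [[0.5102, -0.0317, 0.001], [0.5042, 0.2624, 0.0014], [0.4332, -0.371, 0.0024]]
bat (2121, array([545.1, 131.3]), array([119.9,  61. ]), 16.09, np.float64(0.1036), [[479.1000061035156, 144.0], [496.0, 85.4000015258789], [611.0999755859375, 118.5999984741211], [594.2000122070312, 177.1999969482422]])
house (3865, array([ 556.4, -214.6]), array([150. , 115.3]), 3.66, np.float64(0.0626), [[477.79998779296875, -161.8000030517578], [485.20001220703125, -276.8999938964844], [634.9000244140625, -267.29998779296875], [627.5999755859375, -152.1999969482422]])
stop (479, array([ 553.3, -152.1]), array([154.4,  12.5]), 3.68, np.float64(0.0501), [[475.8999938964844, -150.8000030517578], [476.70001220703125, -163.3000030517578], [630.7999877929688, -153.39999389648438], [630.0, -140.89999389648438]])
railsL (163, array([ 625., -106.]), array([74.3, 13.8]), 84.26, np.float64(0.0301), [[614.4000244140625, -142.3000030517578], [628.0999755859375, -143.6999969482422], [635.5, -69.69999694824219], [621.7999877929688, -68.4000015258789]])
railsR (163, array([ 473.3, -116.3]), array([17.3, 76.1]), 
[... 902 characters left out ...]
6293945]])
pul (343, array([384.6, -99.7]), array([55.4, 54.2]), 1.26, np.float64(0.0364), [[356.29998779296875, -73.19999694824219], [357.5, -127.4000015258789], [412.8999938964844, -126.19999694824219], [411.70001220703125, -72.0]])
can (918, array([ 395.6, -215.5]), array([61.1, 60.5]), 74.9, np.float64(0.1004), [[358.3999938964844, -237.1999969482422], [416.79998779296875, -252.89999389648438], [432.70001220703125, -193.89999389648438], [374.29998779296875, -178.1999969482422]])
top [ 0.52873009 -0.07052013  0.82169609] [[0.02, -1.0, 0.01], [-1.0, -0.02, -0.07], [0.07, -0.01, -1.0]]
side [0.47486076 0.60957448 0.47323892] [[-0.99, -0.17, 0.02], [-0.09, 0.47, -0.88], [0.14, -0.87, -0.48]]
```

```bash
python3 - <<'E'
from h import *
im=np.load('last_top.npz')['im']
cv2.imwrite('pics/c1.png',cv2.resize(im[155:265,170:425,::-1],None,fx=3.1,fy=3.1,interpolation=cv2.INTER_CUBIC))
E
```

```text
(no output)
```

View pics/c1.png

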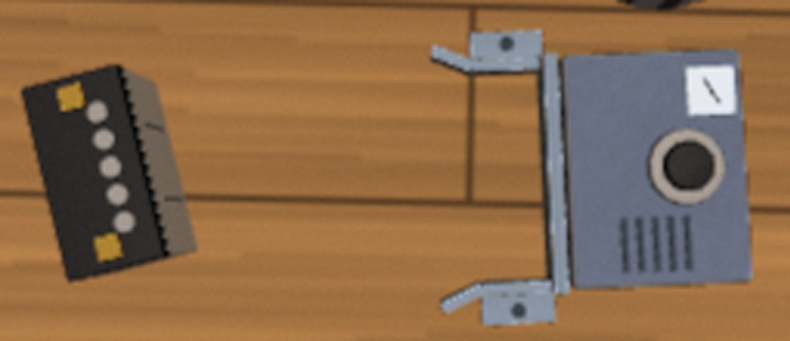

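Dock frame: origin about (0.550, -0.116), x heading -86.3°. The battery is at dock (-247, +11) mm, yaw +12.4°. The gripper body would touch the 110 mm battery if I pushed along tool x, so I'll push along tool y with the back of the open leading finger. First I'll turn to dock yaw, so that tool x = dock y and tool y = dock x.

>>> {"method": "move_arm", "body": {"series": [[[0,0,0],0.108],[[0,0,0],0.108],[[0,0,0],0.108],[[3.0,0,0],0],[[3.0,-1,0],0]], "hand": 0}}

```text
clock: 0.52
eef_pos: [0.2932, -0.5671, 0.239]
orientation: [3.14, 0.002, 0.057]
force: [0.7, -0.3, 0.3]
width: 0.0855
grasp_force: 0.0
```

>>> {"method": "move_arm", "body": {"series": [[[3,-2.8,0],0],[[3,-2.8,0],0],[[3,-2.8,0],0],[[2,-3.6,0],0],[[2,-3.6,0],0]]}}

```text
clock: 0.93
eef_pos: [0.4166, -0.3989, 0.2388]
orientation: [-3.141, -0.0, 0.064]
force: [0.6, -0.5, -0.2]
width: 0.085
grasp_force: 0.0
```

>>> {"method": "move_arm", "body": {"series": [[[2,-3.6,0],0],[[2,-3.6,0],0],[[2,-3.6,0],0],[[2,-3.6,0],0],[[2,-3.6,0],0]]}}

```text
clock: 1.35
eef_pos: [0.504, -0.2128, 0.2391]
orientation: [-3.141, 0.001, 0.064]
force: [0.8, 0.5, 0.1]
width: 0.0854
grasp_force: 0.0
```

>>> {"method": "move_arm", "body": {"series": [[[2,-3.6,0],0],[[2,-3.6,0],0],[[1,-4,0],0],[[1,-4,0],0],[[1,-4,0],0]]}}

```text
clock: 1.77
eef_pos: [0.5612, -0.0167, 0.2389]
orientation: [3.142, 0.001, 0.064]
force: [0.1, 0.1, -0.2]
width: 0.0855
grasp_force: 0.0
```

```bash
cat >> h.py <<'E'
O=np.array([.5501,-.1163]);A=np.radians(-86.34);ex=np.array([np.cos(A),np.sin(A)]);ey=np.array([-ex[1],ex[0]])
def dock(p): r=np.array(p)[:2]-O; return np.round(np.array([r@ex,r@ey])*1000,1)
def st():
    s=manip.sense(); p=s['eef_pos']; o=s['orientation']
    print('t',s['clock'],'dock',dock(p),'z',round(p[2]*1000,1),'rpy deg',np.round(np.degrees(o),2),'F',np.round(s['force'],1),'w',round(s['width'],4))
def bat():
    im,d=grab('top'); P=cloud('top',d)
    c=[]
    m=(d>0)&(P[...,2]>.098)&(P[...,2]<.116)&(abs(P[...,0]-.55)<.09)
    k=im.max(2)<70   # black top
    r=rect(P,np.where(m,d,0),(150,150,350,270),.098,.116)
    w=r[1]/1000; a=r[3]; 
    while a>45:a-=90
    while a<-45:a+=90
    print('bat n',r[0],'dock',dock(w),'size',r[2],'yawdock',round(a-3.66,2),'z',r[4])
E
python3 -c "
from h import *
st()"
```

```text
t 1.7667 dock [-98.7  17.4] z 238.9 rpy deg [1.80e+02 5.00e-02 3.66e+00] F [ 0.1  0.1 -0.2] w 0.0855
```

>>> {"method": "move_arm", "body": {"series": [[[0.4,-4,0],0],[[0.4,-4,0],0],[[0.4,-4,0],0],[[0.4,-4,0],0],[[0.4,-4,0],0]]}}

```text
clock: 2.18
eef_pos: [0.568, 0.184, 0.239]
orientation: [3.141, 0.001, 0.064]
force: [0.5, -0.4, 0.1]
width: 0.0851
grasp_force: 0.0
```

>>> {"method": "move_arm", "body": {"series": [[[0,-4,0],0],[[0,-3.5,0],0],[[0,0,4],0],[[0,0,4],0],[[0,0,4],0]]}}

```text
clock: 2.6
eef_pos: [0.5636, 0.2583, 0.1182]
orientation: [-3.141, -0.001, 0.066]
force: [1.0, 0.6, -0.0]
width: 0.0854
grasp_force: 0.0
```

>>> {"method": "move_arm", "body": {"series": [[[0,0,3],0],[[0,0,3],0],[[0,0,0],0]]}}

```text
clock: 2.85
eef_pos: [0.5592, 0.2551, 0.0531]
orientation: [3.137, 0.011, 0.064]
force: [-0.7, -0.5, -0.2]
width: 0.0853
grasp_force: 0.0
```

```bash
python3 -c "
from h import *
st(); bat()
im,d=grab('side'); P=cloud('side',d)
# finger profile: nearest-to-battery extent per height band in dock x
X=(P[...,:2]-O)@ex*1000; Y=(P[...,:2]-O)@ey*1000; Z=P[...,2]*1000
p=manip.sense()['eef_pos']; c=dock(p)
for z in range(10,200,10):
    m=(d>0)&(abs(Z-z)<5)&(abs(Y-c[1])<60)&(X<-290)&(X>-480)
    if m.sum()>3: print(z,m.sum(),np.round(np.percentile(X[m],[2,98])-c[0]))
cv2.imwrite('pics/s1.png',cv2.resize(im[120:400,200:480,::-1],None,fx=2,fy=2,interpolation=cv2.INTER_CUBIC))
"
```

```text
t 2.85 dock [-370.    32.8] z 53.1 rpy deg [179.73   0.64   3.69] F [-0.7 -0.5 -0.2] w 0.0853
bat n 2178 dock [-267.3    6.4] size [119.7 101. ] yawdock 12.61 z 0.1037
60 10 [-49.  43.]
70 78 [-57.  44.]
80 79 [-57.  44.]
90 17 [-57. -46.]
100 6 [-55.  35.]
110 134 [-75. -42.]
120 218 [-74.  31.]
130 192 [-73.  14.]
140 279 [-72. -23.]
150 322 [-70. -12.]
160 467 [-69. -14.]
170 165 [-65. -30.]
180 309 [-38. -11.]
190 391 [-38.  -8.]
```

View pics/s1.png

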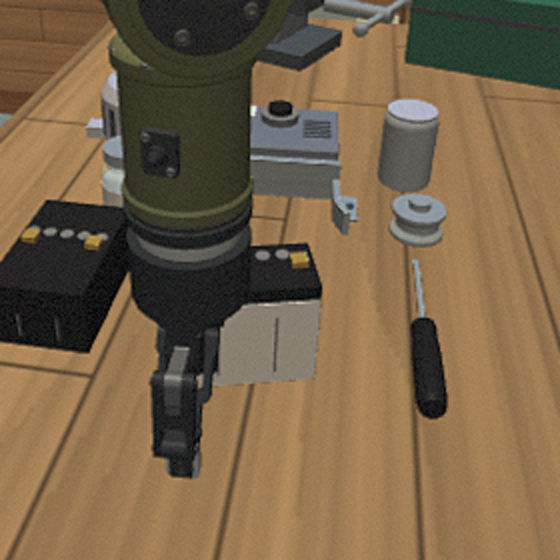

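The view shows narrow fingers below a wider black dome. The depth profile shows the knuckles reach ±75 mm along tool y above TCP+50 mm, so a push along tool y would hit the battery high up. I'll check the x profile.

```bash
python3 -c "
from h import *
q=np.load('last_side.npz'); d=q['d']; P=cloud('side',d)
X=(P[...,:2]-O)@ex*1000; Y=(P[...,:2]-O)@ey*1000; Z=P[...,2]*1000
p=manip.sense()['eef_pos']; c=dock(p)
for z in range(35,200,8):
    m=(d>0)&(abs(Z-z)<4)&(abs(Y-c[1])<70)&(X<-300)&(X>-480)
    if m.sum()>3: print(z-53,m.sum(),'y',np.round(np.percentile(Y[m],[1,5,95,99])-c[1]),'x',np.round(np.percentile(X[m],[2,98])-c[0]))
"
```

```text
14 39 y [-14. -14.   7.   7.] x [-56.  44.]
22 79 y [-14. -13.   7.   8.] x [-57.  44.]
30 58 y [-14. -14.   3.   4.] x [-57.  30.]
38 5 y [-14. -14.  -7.  -5.] x [-56. -46.]
54 37 y [-16. -16.   7.   9.] x [-74. -17.]
62 247 y [-16. -14.   7.   9.] x [-75. -35.]
70 110 y [-19. -19.   8.   9.] x [-74.  29.]
78 153 y [-19. -19.   8.  10.] x [-73. -22.]
86 226 y [-19. -18.  12.  14.] x [-72. -24.]
94 220 y [-22. -21.  15.  16.] x [-71. -18.]
102 269 y [-21. -20.  14.  17.] x [-70. -12.]
110 422 y [-15. -13.   8.  10.] x [-68. -31.]
118 96 y [-14. -12.   7.   9.] x [-39. -31.]
126 231 y [-38. -35.  25.  31.] x [-38. -13.]
134 306 y [-39. -37.  25.  31.] x [-38.  -9.]
142 317 y [-39. -37.  26.  31.] x [-38.  -8.]
```

```bash
python3 -c "
from h import *
im=np.load('last_side.npz')['im']
p=manip.sense()['eef_pos']
yw=np.array([ey[0],ey[1],0]);xw=np.array([ex[0],ex[1],0])
for h in(-8,0,20,50,70,100,125):
  for y in (-75,-50): print(h,y,'L/R',[np.round(5*(proj('side',p+xw*y/1e3+yw*s/1e3+np.array([0,0,h/1e3]))-np.array([240,255]))).tolist() for s in(11,-11)])
cv2.imwrite('pics/s2.png',cv2.resize(im[255:370,240:340,::-1],None,fx=5,fy=5,interpolation=cv2.INTER_CUBIC))
"
```

```text
-8 -75 L/R [[182.0, 628.0], [269.0, 637.0]]
-8 -50 L/R [[202.0, 541.0], [285.0, 549.0]]
0 -75 L/R [[181.0, 608.0], [269.0, 617.0]]
0 -50 L/R [[201.0, 520.0], [285.0, 529.0]]
20 -75 L/R [[178.0, 555.0], [267.0, 564.0]]
20 -50 L/R [[198.0, 469.0], [284.0, 477.0]]
50 -75 L/R [[172.0, 472.0], [265.0, 481.0]]
50 -50 L/R [[194.0, 386.0], [282.0, 395.0]]
70 -75 L/R [[169.0, 413.0], [263.0, 422.0]]
70 -50 L/R [[191.0, 329.0], [281.0, 337.0]]
100 -75 L/R [[163.0, 320.0], [261.0, 329.0]]
100 -50 L/R [[186.0, 237.0], [279.0, 246.0]]
125 -75 L/R [[157.0, 237.0], [258.0, 246.0]]
125 -50 L/R [[181.0, 156.0], [277.0, 165.0]]
```

View pics/s2.png

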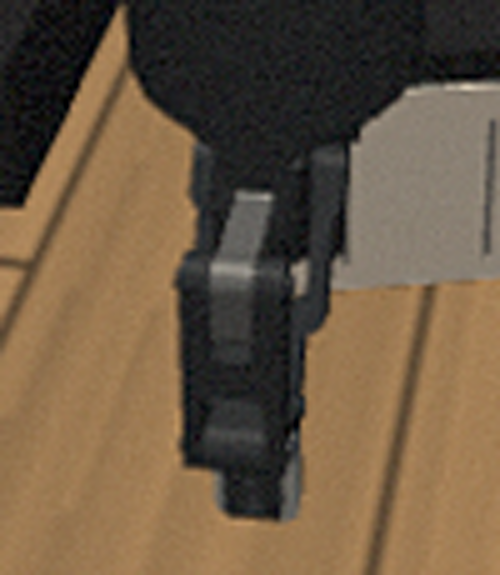

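The crop shows a fingertip section about 21 mm wide, with its tip near TCP+3, and a wider 29 mm knuckle block starting near TCP+50. Next I'll back off and turn so tool x points along dock x. From there the side camera can map how far the gripper protrudes along tool x.

>>> {"method": "move_arm", "body": {"series": [[[0,-3,0],0],[[0,0,0],0.121],[[0,0,0],0.121],[[0,0,0],0.121],[[0,0,0],0.121]]}}

```text
clock: 3.37
eef_pos: [0.5635, 0.2882, 0.0625]
orientation: [-3.137, -0.003, -0.426]
force: [0.5, 0.0, -0.9]
width: 0.0853
grasp_force: 0.0
```

>>> {"method": "move_arm", "body": {"series": [[[0,0,0],0.121],[[0,0,0],0.121],[[0,0,0],0.121],[[0,0,0],0.121],[[0,0,0],0.121]]}}

```text
clock: 3.78
eef_pos: [0.5636, 0.2883, 0.0627]
orientation: [-3.136, 0.003, -1.031]
force: [-0.4, 0.2, -0.2]
width: 0.0851
grasp_force: 0.0
```

>>> {"method": "move_arm", "body": {"series": [[[0,0,0],0.121],[[0,0,0],0.121],[[0,0,0],0.121],[[0,0,0],0.121],[[0,0,0],0]]}}

```text
clock: 4.2
eef_pos: [0.5573, 0.2555, 0.0619]
orientation: [-3.134, 0.015, -1.474]
force: [-1.0, -1.8, -0.2]
width: 0.0855
grasp_force: 0.0
```

```bash
python3 -c "
from h import *
st(); im,d=grab('side'); P=cloud('side',d)
s=manip.sense(); from scipy.spatial.transform import Rotation as Rr
T=Rr.from_euler('xyz',s['orientation']).as_matrix()
L=((P-s['eef_pos'])@T)*1000; L[...,2]*=-1
np.save('L.npy',L)
ok=(d>0)&(abs(L[...,0])<60)&(abs(L[...,1])<90)
print('rows height over TCP, cols tool y; value = min tool x (mm)')
ys=list(range(-84,85,8)); print('     ',*['%4d'%y for y in ys])
for z in range(-12,140,8):
    r=[]
    for y in ys:
        m=ok&(abs(L[...,2]-z)<4)&(abs(L[...,1]-y)<4)
        r.append('%4d'%np.percentile(L[m][:,0],10) if m.sum()>3 else '   .')
    print('%4d '%z,*r)
cv2.imwrite('pics/s3.png',cv2.resize(im[230:380,190:390,::-1],None,fx=4,fy=4,interpolation=cv2.INTER_CUBIC))
"
```

```text
t 4.2 dock [-370.5   30.9] z 61.9 rpy deg [-179.59    0.83  -84.48] F [-1.  -1.8 -0.2] w 0.0855
rows height over TCP, cols tool y; value = min tool x (mm)
       -84  -76  -68  -60  -52  -44  -36  -28  -20  -12   -4    4   12   20   28   36   44   52   60   68   76   84
 -12     .    .    .    .    .    .    .    .    .    .    .    .    .    .    .    .    .    .    .    .    .    .
  -4     .    .    .    .    .    .    .    .    .    .    .    .    .    .    .    .    .    .    .    .    .    .
   4     .    .    .    .    .   -8    .    .    .    .    .    .    .    .    .    .    .    .    .    .    .    .
  12     .    .    .    .   -5   -9    .    .    .    .    .    .    .    .    .    .   -9   -9    .    .    .    .
  20     .    .    .    .   -5   -9    .    .    .    .    .    .    .    .    .    .  -10   -9   -5    .    .    .
  28     .    .    .    .   -5   -9    .    .    .    .    .    .    .    .    .    .  -10   -9   -5    .    .    .
  36     .    .    .    .   -6   -9    .    .    .    .    .    .    .    .    .    .   -9   -9   -6    .    .    .
  44     .    .  
[... 674 characters left out ...]
   .
  92     .    .  -10  -11  -10   -3   -9  -10  -18  -18  -17  -10  -18  -18  -14  -10   -8   -9  -11  -11    .    .
 100     .    .  -11  -12  -10   -4  -10   -9  -10  -18  -15  -10  -18  -17  -10   -9   -8   -3  -11  -12    .    .
 108     .    .  -10  -10   -4   -2   -9  -10    .    .    .    .    .    .  -10  -10   -3   -3  -10  -10    .    .
 116     .    .    .    .    .    .    .    .    .    .    .  -34    .    .    .  -11    .    .    .    .    .    .
 124     .    .    .    .    .    .  -15  -25  -31  -34  -36  -36  -35  -33  -27  -18    .    .    .    .    .    .
 132     .    .    .    .    .    .  -13  -25  -31  -35  -36  -36  -36  -32  -28  -19    .    .    .    .    .    .
```

View pics/s3.png

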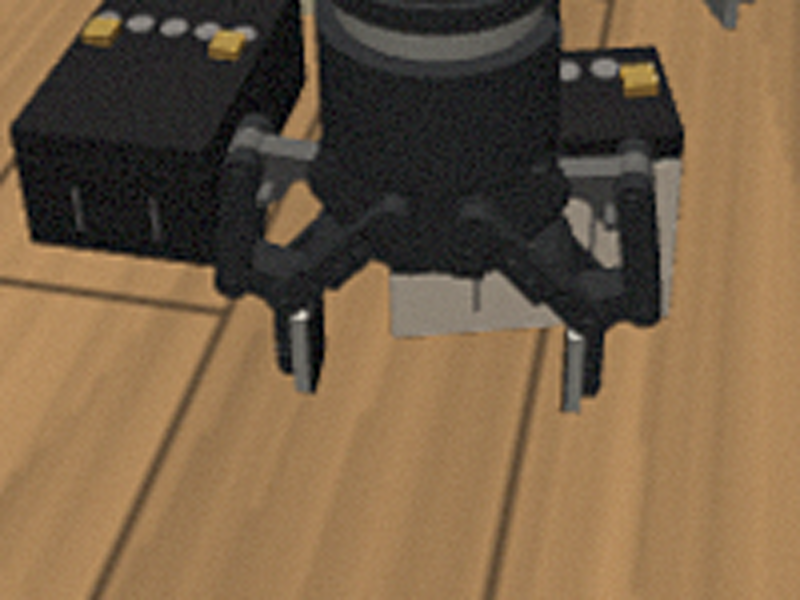

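The broad view shows the open hand. The tips are at about (310,385) and (572,405), with slanted links above them. Those links protrude about 15 mm at TCP+56, against 10 mm for the pads, so the links would touch first in either push direction. The last turn also shifted the pose, so I'll check the joints.

>>> {"method": "move_arm", "body": {"series": [[[0,0,0],0]]}}

```text
clock: 4.33
eef_pos: [0.5583, 0.2609, 0.0621]
orientation: [-3.134, 0.023, -1.47]
force: [-0.2, 0.3, 0.9]
width: 0.0855
grasp_force: 0.0
```

```bash
python3 -c "
from h import *
st(); s=manip.sense(); print(np.round(s['q'],3),np.round(s['qd'],3))"
```

```text
t 4.3333 dock [-375.9   32.3] z 62.1 rpy deg [-179.55    1.35  -84.23] F [-0.2  0.3  0.9] w 0.0855
[-0.852  1.04   0.678  1.753 -1.     0.723 -2.654] [-0.001  0.002 -0.029 -0.021 -0.005  0.002 -0.   ]
```

>>> {"method": "move_arm", "body": {"series": [[[0,0,0],-0.121],[[0,0,0],-0.121],[[0,0,0],-0.121],[[0,0,0],-0.121],[[0,0,0],-0.121]]}}

```text
clock: 4.75
eef_pos: [0.5582, 0.262, 0.0616]
orientation: [-3.121, 0.016, -0.858]
force: [-1.4, -1.5, 0.3]
width: 0.0856
grasp_force: 0.0
```

>>> {"method": "move_arm", "body": {"series": [[[0,0,0],-0.121],[[0,0,0],-0.121],[[0,0,0],-0.121],[[0,0,0],-0.121],[[0,0,0],0]]}}

```text
clock: 5.17
eef_pos: [0.5584, 0.2615, 0.0618]
orientation: [-3.116, 0.004, -0.378]
force: [0.2, 0.5, 1.2]
width: 0.0853
grasp_force: 0.0
```

```bash
cat >> h.py <<'E'
from scipy.spatial.transform import Rotation as Rr
def tilt():
    s=manip.sense(); T=Rr.from_euler('xyz',s['orientation']).as_matrix(); st()
    print('tool z',np.round(T[:,2],4),'yaw x-axis',round(float(np.degrees(np.arctan2(T[1,0],T[0,0]))),2),'q',np.round(s['q'],3))
E
python3 -c "
from h import *
tilt()"
```

```text
t 5.1667 dock [-376.5   32.4] z 61.8 rpy deg [-178.55    0.25  -21.63] F [0.2 0.5 1.2] w 0.0853
tool z [ 0.0053  0.0251 -0.9997] yaw x-axis -21.63 q [-0.723  0.963  0.409  1.745 -0.695  0.569 -1.823]
```

The battery and the push direction are fixed, and the reached tilt persists in the commanded pose. So I can tilt the fingertips forward a few degrees by leaning on the inner reach limit on the +y side. First I'll raise and turn to yaw of about 93.7°.

>>> {"method": "move_arm", "body": {"series": [[[0,0,-1.5],-0.121],[[0,0,-1.5],-0.121],[[0,0,-1.5],-0.121],[[0,0,-1.5],-0.121],[[0,0,-1.5],-0.121]]}}

```text
clock: 5.58
eef_pos: [0.5574, 0.2592, 0.1368]
orientation: [-3.121, -0.009, 0.226]
force: [-1.0, 0.0, -0.8]
width: 0.0856
grasp_force: 0.0
```

>>> {"method": "move_arm", "body": {"series": [[[0,0,-1.5],-0.121],[[0,0,-1.5],-0.121],[[0,0,-1.5],-0.121],[[0,0,-1.5],-0.121],[[0,0,-1.5],-0.121]]}}

```text
clock: 6.0
eef_pos: [0.5569, 0.2575, 0.2119]
orientation: [-3.13, -0.019, 0.831]
force: [0.3, 0.4, -0.6]
width: 0.0853
grasp_force: 0.0
```

>>> {"method": "move_arm", "body": {"series": [[[0,0,-1],-0.121],[[0,0,-1],-0.121],[[0,0,-1],-0.121],[[0,0,-1],-0.121],[[0,0,-1],-0.121]]}}

```text
clock: 6.42
eef_pos: [0.5566, 0.2562, 0.2617]
orientation: [3.14, -0.022, 1.436]
force: [-1.0, 0.3, -1.1]
width: 0.0854
grasp_force: 0.0
```

>>> {"method": "move_arm", "body": {"series": [[[0,0,0],-0.121],[[0,0,0],-0.076],[[0,0,0],0]]}}

```text
clock: 6.67
eef_pos: [0.5568, 0.2561, 0.2613]
orientation: [3.136, -0.022, 1.63]
force: [0.8, -0.4, -0.3]
width: 0.0853
grasp_force: 0.0
```

```bash
python3 -c "
from h import *
tilt()"
```

```text
t 6.6667 dock [-371.2   30.5] z 261.3 rpy deg [179.67  -1.27  93.37] F [ 0.8 -0.4 -0.3] w 0.0853
tool z [ 0.0044  0.0224 -0.9997] yaw x-axis 93.37 q [-0.486  0.638 -0.02   1.597 -0.007  0.892 -0.438]
```

>>> {"method": "move_arm", "body": {"series": [[[1.8,-3.7,0],0],[[1.8,-3.7,0],0],[[1.8,-3.7,0],0],[[1.8,-3.7,0],0],[[1.8,-3.7,0],0]]}}

```text
clock: 7.08
eef_pos: [0.3648, 0.3351, 0.2615]
orientation: [3.137, -0.021, 1.625]
force: [0.0, 0.9, -0.2]
width: 0.0857
grasp_force: 0.0
```

>>> {"method": "move_arm", "body": {"series": [[[1.6,-3.7,0],0],[[1.6,-3.7,0],0],[[1.6,-3.7,0],0],[[1.6,-3.7,0],0],[[1.6,-3.7,0],0]]}}

```text
clock: 7.5
eef_pos: [0.1751, 0.4039, 0.2624]
orientation: [3.137, -0.022, 1.625]
force: [0.8, 1.9, 0.4]
width: 0.0857
grasp_force: 0.0
```

>>> {"method": "move_arm", "body": {"series": [[[0,-3.7,0],0],[[0,-3.7,0],0],[[0,-3.7,0],0],[[0,-3,0],0],[[0,0,0],0]]}}

```text
clock: 7.92
eef_pos: [0.0297, 0.3948, 0.2615]
orientation: [3.141, -0.021, 1.637]
force: [0.1, 0.3, 0.1]
width: 0.0851
grasp_force: 0.0
```

```bash
python3 -c "
from h import *
tilt()"
```

```text
t 7.9167 dock [-543.3 -486.7] z 261.5 rpy deg [179.96  -1.2   93.77] F [0.1 0.3 0.1] w 0.0851
tool z [-6.000e-04  2.100e-02 -9.998e-01] yaw x-axis 93.77 q [-1.629  0.357  0.023  2.203 -0.015  0.561 -1.529]
```

>>> {"method": "move_arm", "body": {"series": [[[-2,0,0],0],[[-2,0,0],0],[[-2,0,0],0],[[-2,0,0],0],[[0,0,0],0]]}}

```text
clock: 8.33
eef_pos: [0.0417, 0.3101, 0.2594]
orientation: [3.138, -0.015, 1.625]
force: [0.6, -0.9, 0.3]
width: 0.0853
grasp_force: 0.0
```

```bash
python3 -c "
from h import *
tilt()"
```

```text
t 8.3333 dock [-458.  -480.2] z 259.4 rpy deg [179.78  -0.87  93.09] F [ 0.6 -0.9  0.3] w 0.0853
tool z [ 0.003   0.0153 -0.9999] yaw x-axis 93.09 q [-1.609  0.262  0.028  2.403 -0.009  0.461 -1.521]
```

>>> {"method": "move_arm", "body": {"series": [[[-2,0,0],0],[[-2,0,0],0],[[-2,0,0],0],[[-2,0,0],0],[[0,0,0],0]]}}

```text
clock: 8.75
eef_pos: [0.0453, 0.2426, 0.2585]
orientation: [3.141, -0.015, 1.627]
force: [0.3, 0.3, -0.7]
width: 0.0855
grasp_force: 0.0
```

```bash
python3 -c "
from h import *
tilt()"
```

```text
t 8.75 dock [-390.4 -480.8] z 258.5 rpy deg [179.96  -0.83  93.22] F [ 0.3  0.3 -0.7] w 0.0855
tool z [-1.000e-04  1.460e-02 -9.999e-01] yaw x-axis 93.22 q [-1.438  0.184 -0.169  2.55   0.081  0.397 -1.621]
```

>>> {"method": "move_arm", "body": {"series": [[[-2,0,0],0],[[-2,0,0],0],[[-2,0,0],0],[[0,0,0],0]]}}

```text
clock: 9.08
eef_pos: [0.045, 0.2229, 0.2569]
orientation: [-3.13, 0.019, 1.63]
force: [-0.4, 0.2, -0.2]
width: 0.0854
grasp_force: 0.0
```

```bash
python3 -c "
from h import *
tilt()"
```

```text
t 9.0833 dock [-370.7 -482.4] z 256.9 rpy deg [-179.34    1.08   93.38] F [-0.4  0.2 -0.2] w 0.0854
tool z [-0.0104 -0.0195 -0.9998] yaw x-axis 93.38 q [-0.988  0.216 -0.713  2.553  0.291  0.459 -1.895]
```

The limit adds tilt in the right direction, so I'll keep pressing into it.

>>> {"method": "move_arm", "body": {"series": [[[-3,0,0],0],[[-3,0,0],0],[[-3,0,0],0],[[-3,0,0],0],[[0,0,0],0]]}}

```text
clock: 9.5
eef_pos: [0.0483, 0.1766, 0.2703]
orientation: [-3.11, 0.083, 1.632]
force: [-0.6, -0.4, -0.4]
width: 0.0854
grasp_force: 0.0
```

```bash
python3 -c "
from h import *
tilt()"
```

```text
t 9.5 dock [-324.3 -482. ] z 270.3 rpy deg [-178.21    4.75   93.49] F [-0.6 -0.4 -0.4] w 0.0854
tool z [-0.0261 -0.0846 -0.9961] yaw x-axis 93.49 q [-0.421  0.282 -1.389  2.559  0.391  0.646 -2.082]
```

>>> {"method": "move_arm", "body": {"series": [[[-3,0,0],0],[[-2.5,0,0],0],[[0,0,0],0]]}}

```text
clock: 9.75
eef_pos: [0.0555, 0.1498, 0.2875]
orientation: [-3.113, 0.087, 1.634]
force: [0.2, 0.6, -0.2]
width: 0.0854
grasp_force: 0.0
```

```bash
python3 -c "
from h import *
tilt()"
```

```text
t 9.75 dock [-297.2 -476.6] z 287.5 rpy deg [-178.35    5.     93.61] F [ 0.2  0.6 -0.2] w 0.0854
tool z [-0.0233 -0.0888 -0.9958] yaw x-axis 93.61 q [-0.162  0.153 -1.451  2.559  0.203  0.662 -1.723]
```

>>> {"method": "move_arm", "body": {"series": [[[-1,0,3],0],[[-1,0,3],0],[[0,0,0],0]]}}

```text
clock: 10.0
eef_pos: [0.0663, 0.1599, 0.2722]
orientation: [-3.094, 0.109, 1.641]
force: [0.2, -0.1, 0.2]
width: 0.0853
grasp_force: 0.0
```

```bash
python3 -c "
from h import *
tilt()"
```

```text
t 10.0 dock [-306.5 -465.2] z 272.2 rpy deg [-177.29    6.27   94.  ] F [ 0.2 -0.1  0.2] w 0.0853
tool z [-0.0395 -0.1122 -0.9929] yaw x-axis 94.0 q [-0.274  0.308 -1.462  2.556  0.392  0.697 -2.   ]
```

>>> {"method": "move_arm", "body": {"series": [[[-1,0,3],0],[[-1,0,3],0],[[0,0,0],0]]}}

```text
clock: 10.25
eef_pos: [0.0801, 0.1657, 0.2542]
orientation: [-3.08, 0.136, 1.644]
force: [0.9, 0.4, 0.6]
width: 0.0855
grasp_force: 0.0
```

```bash
python3 -c "
from h import *
tilt()"
```

```text
t 10.25 dock [-311.4 -451. ] z 254.2 rpy deg [-176.49    7.8    94.2 ] F [0.9 0.4 0.6] w 0.0855
tool z [-0.0512 -0.1396 -0.9889] yaw x-axis 94.2 q [-0.335  0.442 -1.464  2.557  0.54   0.744 -2.187]
```

```bash
cat >> h.py <<'E'
def world_of(dx,dy): return O+(dx*ex+dy*ey)/1000
def go(xyz,frm=None):
    s=manip.sense(); T=Rr.from_euler('xyz',s['orientation']).as_matrix()
    f=s['eef_pos'] if frm is None else np.array(frm)
    d=T.T@(np.array(xyz)-f)*100; print('tool cm',np.round(d,2),'rows',round(np.abs(d).max()/4.1,1)); return xyz
E
python3 -c "
from h import *
a=go([.10,.42,.27]); b=[*world_of(-370,2),.25]; print(b); go(b,a)"
```

```text
tool cm [24.77  3.53 -5.22] rows 6.0
[np.float64(0.5284767429137003), np.float64(0.25307302927119596), 0.25]
tool cm [-19.33  41.72   2.12] rows 10.2
```

>>> {"method": "move_arm", "body": {"series": [[[3.5,0.5,-0.75],0],[[3.5,0.5,-0.75],0],[[3.5,0.5,-0.75],0],[[3.5,0.5,-0.75],0],[[3.5,0.5,-0.75],0]]}}

```text
clock: 10.67
eef_pos: [0.0941, 0.346, 0.2678]
orientation: [-3.086, 0.135, 1.644]
force: [-0.4, 0.4, 0.7]
width: 0.0857
grasp_force: 0.0
```

>>> {"method": "move_arm", "body": {"series": [[[3.5,0.5,-0.75],0],[[3.5,0.5,-0.75],0],[[-1,3.8,0.2],0],[[-1,3.8,0.2],0],[[-1,3.8,0.2],0]]}}

```text
clock: 11.08
eef_pos: [0.2153, 0.3942, 0.2643]
orientation: [-3.085, 0.134, 1.648]
force: [1.2, 1.1, 0.3]
width: 0.0853
grasp_force: 0.0
```

```bash
python3 -c "
from h import *
tilt(); go([*world_of(-370,2),.25])"
```

```text
t 11.0833 dock [-530.9 -301.5] z 264.3 rpy deg [-176.77    7.7    94.42] F [1.2 1.1 0.3] w 0.0853
tool z [-0.0459 -0.1378 -0.9894] yaw x-axis 94.42 q [-0.492  0.744 -1.214  1.894  0.685  1.201 -1.912]
tool cm [-16.15  30.29   1.92] rows 7.4
```

>>> {"method": "move_arm", "body": {"series": [[[-2,3.8,0.24],0],[[-2,3.8,0.24],0],[[-2,3.8,0.24],0],[[-2,3.8,0.24],0],[[-2,3.8,0.24],0]]}}

```text
clock: 11.5
eef_pos: [0.4068, 0.3072, 0.2555]
orientation: [-3.085, 0.135, 1.645]
force: [0.2, 0.6, -0.6]
width: 0.0853
grasp_force: 0.0
```

>>> {"method": "move_arm", "body": {"series": [[[-2,3.8,0.24],0],[[-2,3.8,0.24],0],[[-2,3.8,0.24],0],[[0,0,0],-0.102],[[0,0,0],-0.102]]}}

```text
clock: 11.92
eef_pos: [0.5214, 0.2554, 0.2494]
orientation: [-3.058, 0.122, 1.849]
force: [-1.9, 0.1, 0.4]
width: 0.0857
grasp_force: 0.0
```

>>> {"method": "move_arm", "body": {"series": [[[0,0,0],0]]}}

```text
clock: 12.0
eef_pos: [0.5194, 0.2571, 0.2498]
orientation: [-3.058, 0.12, 1.852]
force: [0.3, 0.8, 0.9]
width: 0.0857
grasp_force: 0.0
```

```bash
python3 -c "
from h import *
tilt(); go([*world_of(-350,-8),.03]); bat()"
```

```text
t 12.0 dock [-374.6   -6.8] z 249.8 rpy deg [-175.18    6.88  106.09] F [0.3 0.8 0.9] w 0.0857
tool z [-0.0476 -0.138  -0.9893] yaw x-axis 106.09 q [-0.013  0.923 -1.214  1.566  0.873  1.437 -1.079]
tool cm [ 0.28  1.21 22.08] rows 5.4
bat n 2118 dock [-247.7   10.7] size [119.9  60.8] yawdock 12.57 z 0.1037
```

>>> {"method": "move_arm", "body": {"series": [[[0.05,0.16,4],0],[[0.05,0.16,4],0],[[0.05,0.16,4],0],[[0.05,0.16,4],0],[[0.05,0.16,4],0]]}}

```text
clock: 12.47
eef_pos: [0.517, 0.2337, 0.05]
orientation: [-3.06, 0.121, 1.848]
force: [1.2, 0.1, 0.8]
width: 0.0855
grasp_force: 0.0
```

>>> {"method": "move_arm", "body": {"series": [[[0,0,1],0],[[0,0,0],0]]}}

```text
clock: 12.63
eef_pos: [0.5153, 0.2304, 0.0391]
orientation: [-3.054, 0.123, 1.849]
force: [-0.1, -0.3, 1.0]
width: 0.0853
grasp_force: 0.0
```

```bash
python3 -c "
from h import *
tilt(); go([*world_of(-321,-5.4),.016])"
```

```text
t 12.6333 dock [-348.3  -12.6] z 39.1 rpy deg [-174.97    7.07  105.92] F [-0.1 -0.3  1. ] w 0.0853
tool z [-0.0506 -0.1419 -0.9886] yaw x-axis 105.92 q [-0.027  1.18  -1.05   1.746  1.164  1.168 -1.27 ]
tool cm [-2.51  0.36  2.62] rows 0.6
```

>>> {"method": "move_arm", "body": {"series": [[[-0.8,0.1,0.9],0],[[-0.8,0.1,0.9],0],[[-0.8,0.1,0.8],0],[[0,0,0],0]]}}

```text
clock: 12.97
eef_pos: [0.5267, 0.2022, 0.0178]
orientation: [-3.059, 0.124, 1.844]
force: [-0.3, -1.2, -1.3]
width: 0.0857
grasp_force: 0.0
```

```bash
python3 -c "
from h import *
tilt(); go([*world_of(-292,1),.015]); im,d=grab('side')
cv2.imwrite('pics/s4.png',cv2.resize(im[190:390,190:460,::-1],None,fx=2.9,fy=2.9,interpolation=cv2.INTER_CUBIC))"
```

```text
t 12.9667 dock [-319.4   -3. ] z 17.8 rpy deg [-175.27    7.09  105.65] F [-0.3 -1.2 -1.3] w 0.0857
tool z [-0.0462 -0.1407 -0.989 ] yaw x-axis 105.65 q [ 0.017  1.206 -1.028  1.758  1.209  1.143 -1.255]
tool cm [-2.7  -0.13  0.63] rows 0.7
```

View pics/s4.png

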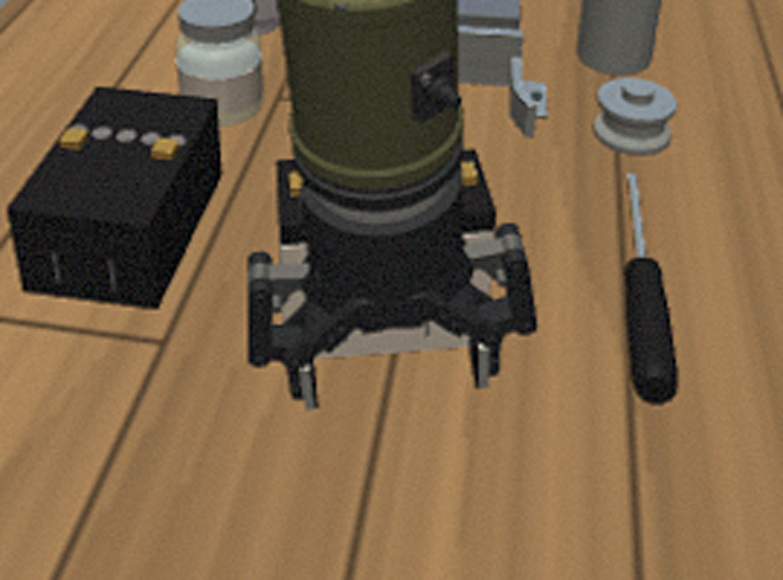

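The fingertips are low behind the battery's rear face at (308,395) and (483,380), straddling it, and the body leans back clear of it. Next I'll advance to contact.

>>> {"method": "move_arm", "body": {"series": [[[-0.7,0,0.15],0],[[-0.7,0,0.15],0],[[-0.7,0,0.1],0],[[-0.6,0,0.08],0],[[-0.6,0,0.08],0]]}}

```text
clock: 13.43
eef_pos: [0.5343, 0.1727, 0.0168]
orientation: [-3.059, 0.12, 1.847]
force: [-0.1, 0.3, 0.6]
width: 0.0857
grasp_force: 0.0
```

>>> {"method": "move_arm", "body": {"series": [[[-0.6,0,0.08],0],[[-0.6,0,0.08],0],[[0,0,0],0]]}}

```text
clock: 13.68
eef_pos: [0.537, 0.1639, 0.0169]
orientation: [-3.06, 0.114, 1.848]
force: [-0.4, 3.4, -0.6]
width: 0.0852
grasp_force: 1.8
```

```bash
cat >> h.py <<'E'
def bat2():
    # fit black-top plane & rectangle, with the gripper cut off (dock x beyond rear is gripper): use tilt and front/side edges
    im,d=grab('top'); P=cloud('top',d); X=(P[...,:2]-O)@ex*1000; Y=(P[...,:2]-O)@ey*1000; Z=P[...,2]*1000
    p=dock(manip.sense()['eef_pos'])
    m=(d>0)&(Z>98)&(Z<116)&(X>p[0]+20)&(X<p[0]+110)&(abs(Y-p[1])<90)
    pts=np.c_[X[m],Y[m]].astype(np.float32); c,s,a=cv2.minAreaRect(pts)
    while a>45:a-=90; s=s[::-1]
    while a<-45:a+=90; s=s[::-1]
    A_=np.c_[pts,np.ones(len(pts))]; k=np.linalg.lstsq(A_,Z[m],rcond=None)[0]
    print('bat dock',np.round(c,1),'size',np.round(s,1),'yaw',round(a,2),'tilt deg x,y',np.round(np.degrees(k[:2]),2),'z',round(np.median(Z[m]),1),len(pts))
E
python3 -c "
from h import *
tilt(); bat2()"
```

```text
t 13.6833 dock [-280.5    4.8] z 16.9 rpy deg [-175.33    6.53  105.88] F [-0.4  3.4 -0.6] w 0.0852
tool z [-0.0472 -0.1312 -0.9902] yaw x-axis 105.88 q [ 0.091  1.203 -1.026  1.777  1.224  1.127 -1.198]
bat dock [0. 0.] size [0. 0.] yaw 0.0 tilt deg x,y [0. 0.] z nan 0
  return _methods._mean(a, axis=axis, dtype=dtype,
  ret = ret.dtype.type(ret / rcount)
```

The force shows contact. Now I'll push while turning the battery toward the bay.

>>> {"method": "move_arm", "body": {"series": [[[-0.6,0,0.07],0.03],[[-0.6,0,0.07],0.03],[[-0.6,0,0.07],0.03],[[-0.6,0,0.07],0.03],[[-0.6,0,0.07],0.03]]}}

```text
clock: 14.15
eef_pos: [0.5438, 0.1355, 0.0172]
orientation: [-3.08, 0.124, 1.697]
force: [1.2, 5.7, -1.0]
width: 0.0852
grasp_force: 3.2
```

```bash
cat >> h.py <<'E'
def bat3():
    im,d=grab('side'); P=cloud('side',d); X=(P[...,:2]-O)@ex*1000; Y=(P[...,:2]-O)@ey*1000; Z=P[...,2]*1000
    p=dock(manip.sense()['eef_pos'])
    m=(d>0)&(Z>96)&(Z<116)&(X>p[0]+2)&(X<p[0]+100)&(abs(Y-p[1])<80)&(im.max(2)<75)
    # rear face
    f=(d>0)&(Z>8)&(Z<75)&(abs(X-p[0]-8)<25)&(abs(Y-p[1])<75)&(im.min(2)>80)
    if f.sum()>30:
        q=np.c_[Y[f],Z[f],np.ones(f.sum())]; x=X[f].copy(); w=np.ones(len(x),bool)
        for _ in range(6):
            k=np.linalg.lstsq(q[w],x[w],rcond=None)[0]; r=x-q@k; w=abs(r)<max(2,1.5*np.median(abs(r)))
        print('face n',w.sum(),'yaw',round(-np.degrees(np.arctan(k[0])),2),'lean fwd',round(np.degrees(np.arctan(k[1])),2),'x at y0,z0',round(k[2],1),'Yrange',np.round(np.percentile(Y[f][w],[1,99]),1))
    if m.sum()>20: print('top n',m.sum(),'Y',np.round(np.percentile(Y[m],[1,99]),1),'X',np.round(np.percentile(X[m],[1,99]),1),'Z',np.round(np.percentile(Z[m],[10,50,90]),1))
E
python3 -c "
from h import *
tilt(); bat3()"
```

```text
t 14.15 dock [-251.7    9.8] z 17.2 rpy deg [-176.48    7.12   97.22] F [ 1.2  5.7 -1. ] w 0.0852
tool z [-0.0454 -0.1304 -0.9904] yaw x-axis 97.22 q [ 0.134  1.191 -1.005  1.788  1.225  1.105 -1.306]
face n 952 yaw 3.04 lean fwd -0.01 x at y0,z0 -241.8 Yrange [-47.2  67.5]
top n 177 Y [-46.3  71.1] X [-240.3 -183.3] Z [101.4 102.2 103.1]
```

The push is upright: lean 0°, yaw 3°, centre y about +13. I'll turn a little further, to about -5°, to bring it onto the centreline.

>>> {"method": "move_arm", "body": {"series": [[[-0.6,0,0.07],0.03],[[-0.6,0,0.07],0.03],[[-0.6,0,0.07],0.03],[[-0.6,0,0.07],0.03],[[-0.6,0,0.07],0.03]]}}

```text
clock: 14.62
eef_pos: [0.546, 0.105, 0.0177]
orientation: [-3.1, 0.133, 1.546]
force: [1.6, 6.3, -1.9]
width: 0.0853
grasp_force: 3.1
```

>>> {"method": "move_arm", "body": {"series": [[[-0.7,0,0.09],0],[[-0.7,0,0.09],0],[[-0.7,0,0.09],0],[[-0.7,0,0.09],0],[[-0.7,0,0.09],0]]}}

```text
clock: 15.03
eef_pos: [0.5443, 0.0701, 0.018]
orientation: [-3.099, 0.132, 1.548]
force: [0.8, 6.2, -2.4]
width: 0.0854
grasp_force: 3.5
```

```bash
python3 -c "
from h import *
tilt(); bat3()"
```

```text
t 15.0333 dock [-186.3    6.1] z 18.0 rpy deg [-177.56    7.57   88.69] F [ 0.8  6.2 -2.4] w 0.0854
tool z [-0.0456 -0.1306 -0.9904] yaw x-axis 88.69 q [ 0.24   1.169 -0.978  1.838  1.242  1.066 -1.385]
face n 863 yaw -5.43 lean fwd 0.15 x at y0,z0 -177.8 Yrange [-52.3  61.3]
top n 120 Y [-56.8  61.9] X [-165.1 -122. ] Z [101.2 102.3 103.1]
```

>>> {"method": "move_arm", "body": {"series": [[[-0.7,0,0.09],0],[[-0.7,0,0.09],-0.03],[[-0.7,0,0.09],-0.03],[[-0.7,0,0.09],-0.03],[[-0.7,0,0.09],0]]}}

```text
clock: 15.5
eef_pos: [0.544, 0.0348, 0.0183]
orientation: [-3.086, 0.128, 1.64]
force: [-1.0, 7.0, -2.7]
width: 0.0856
grasp_force: 3.7
```

```bash
python3 -c "
from h import *
tilt(); bat3()"
```

```text
t 15.5 dock [-151.2    3.6] z 18.3 rpy deg [-176.83    7.33   93.99] F [-1.   7.  -2.7] w 0.0856
tool z [-0.0463 -0.131  -0.9903] yaw x-axis 93.99 q [ 0.304  1.167 -0.982  1.856  1.259  1.065 -1.254]
face n 840 yaw -0.14 lean fwd -0.16 x at y0,z0 -141.9 Yrange [-54.4  59.8]
top n 101 Y [-54.8  62.4] X [-142.4  -82.6] Z [101.3 102.2 103.7]
```

>>> {"method": "move_arm", "body": {"series": [[[-0.7,0,0.09],0],[[-0.7,0,0.09],0],[[-0.7,0,0.09],0],[[-0.7,0,0.09],0],[[-0.7,0,0.09],0]]}}

```text
clock: 15.97
eef_pos: [0.5463, -0.0008, 0.0184]
orientation: [-3.086, 0.129, 1.639]
force: [-0.3, 8.0, -1.6]
width: 0.0853
grasp_force: 3.5
```

>>> {"method": "move_arm", "body": {"series": [[[-0.7,0,0.09],0],[[-0.7,0,0.09],0],[[-0.7,0,0.09],0],[[-0.7,0,0.09],0],[[-0.7,0,0.09],0]]}}

```text
clock: 16.38
eef_pos: [0.5483, -0.0361, 0.0185]
orientation: [-3.086, 0.129, 1.639]
force: [-0.4, 6.7, -2.4]
width: 0.0856
grasp_force: 3.4
```

```bash
python3 -c "
from h import *
tilt(); bat3()"
```

```text
t 16.3833 dock [-80.1   3.3] z 18.5 rpy deg [-176.83    7.41   93.9 ] F [-0.4  6.7 -2.4] w 0.0856
tool z [-0.0465 -0.1322 -0.9901] yaw x-axis 93.9 q [ 0.425  1.16  -0.968  1.859  1.274  1.053 -1.14 ]
face n 766 yaw -0.18 lean fwd 0.07 x at y0,z0 -71.0 Yrange [-54.7  59.6]
top n 57 Y [-54.7  62.3] X [-72.  -12.6] Z [101.  102.2 103.1]
```

>>> {"method": "move_arm", "body": {"series": [[[-0.7,0,0.09],0],[[-0.7,0,0.09],0],[[-0.7,0,0.09],0],[[-0.7,0,0.09],0],[[-0.6,0,0.08],0]]}}

```text
clock: 16.85
eef_pos: [0.5502, -0.0708, 0.0187]
orientation: [-3.086, 0.13, 1.638]
force: [-1.0, 7.0, -2.5]
width: 0.0855
grasp_force: 3.4
```

>>> {"method": "move_arm", "body": {"series": [[[-0.3,0,0.04],0],[[-0.3,0,0.04],0]]}}

```text
clock: 17.02
eef_pos: [0.5503, -0.0762, 0.0185]
orientation: [-3.086, 0.129, 1.638]
force: [-1.4, 11.8, -4.9]
width: 0.0856
grasp_force: 6.2
```

```bash
python3 -c "
from h import *
tilt(); bat3()"
```

```text
t 17.0167 dock [-40.    2.8] z 18.5 rpy deg [-176.79    7.38   93.88] F [-1.4 11.8 -4.9] w 0.0856
tool z [-0.0473 -0.1318 -0.9901] yaw x-axis 93.88 q [ 0.492  1.158 -0.962  1.85   1.277  1.049 -1.065]
face n 714 yaw 0.07 lean fwd 0.31 x at y0,z0 -31.3 Yrange [-55.   60.5]
top n 53 Y [-54.6  62.2] X [-31.4  26.4] Z [ 99.8 102.2 103.1]
```

>>> {"method": "move_arm", "body": {"series": [[[-0.2,0,0.02],0],[[-0.1,0,0.01],0],[[0,0,0],0]]}}

```text
clock: 17.32
eef_pos: [0.5502, -0.0762, 0.0185]
orientation: [-3.086, 0.124, 1.641]
force: [-1.9, 12.4, -5.0]
width: 0.085
grasp_force: 5.9
```

```bash
python3 -c "
from h import *
tilt(); bat3()"
```

```text
t 17.3167 dock [-40.    2.7] z 18.5 rpy deg [-176.8    7.1   94. ] F [-1.9 12.4 -5. ] w 0.085
tool z [-0.0471 -0.1271 -0.9908] yaw x-axis 94.0 q [ 0.495  1.159 -0.964  1.85   1.276  1.046 -1.059]
face n 720 yaw -0.4 lean fwd 0.09 x at y0,z0 -31.0 Yrange [-55.2  62.7]
top n 52 Y [-54.6  62.1] X [-31.9  27. ] Z [ 99.6 102.  102.7]
```

>>> {"method": "move_arm", "body": {"series": [[[-0.4,0,0.05],0],[[-0.4,0,0.05],0]]}}

```text
clock: 17.53
eef_pos: [0.5502, -0.0762, 0.0189]
orientation: [-3.087, 0.109, 1.644]
force: [-5.5, 33.5, -4.6]
width: 0.0853
grasp_force: 9.7
```

```bash
python3 -c "
from h import *
tilt(); bat3()"
```

```text
t 17.5333 dock [-40.    2.7] z 18.9 rpy deg [-176.86    6.26   94.17] F [-5.5 33.5 -4.6] w 0.0853
tool z [-0.0467 -0.1126 -0.9925] yaw x-axis 94.17 q [ 0.506  1.16  -0.969  1.849  1.271  1.038 -1.044]
face n 729 yaw -0.08 lean fwd 0.19 x at y0,z0 -31.1 Yrange [-54.7  60.5]
top n 48 Y [-53.6  61.9] X [-33.2  26.5] Z [ 97.2 101.8 102.8]
```

It held at 33 N with no movement, so the battery is home. I'll back off and raise.

>>> {"method": "move_arm", "body": {"series": [[[0.8,0,-0.1],0],[[2,0,-0.3],0],[[3,0,-0.4],0],[[3,0,-0.5],0],[[0,0,-4],0]]}}

```text
clock: 18.0
eef_pos: [0.5436, 0.0077, 0.0545]
orientation: [-3.074, 0.133, 1.644]
force: [0.2, -0.9, -0.1]
width: 0.0854
grasp_force: 0.0
```

>>> {"method": "move_arm", "body": {"series": [[[0,0,-4],0],[[0,0,-4],0],[[0,0,-4],0],[[0,0,-4],0],[[0,0,0],0]], "hand": 1}}

```text
clock: 18.42
eef_pos: [0.5588, 0.0294, 0.2257]
orientation: [-3.098, 0.132, 1.636]
force: [0.7, 0.6, -0.3]
width: 0.0257
grasp_force: 0.0
```

```bash
python3 -c "
from h import *
tilt(); im,d=grab('top'); P=cloud('top',d)
print(rect(P,d,(280,150,360,270),.098,.116))
im,d=grab('side')
cv2.imwrite('pics/s5.png',cv2.resize(im[100:320,200:460,::-1],None,fx=2.5,fy=2.5,interpolation=cv2.INTER_CUBIC))
b=[.5575,-.2308,.15]; go(b)"
```

```text
t 18.4167 dock [-144.8   18. ] z 225.7 rpy deg [-177.49    7.58   93.73] F [ 0.7  0.6 -0.3] w 0.0257
tool z [-0.0351 -0.1344 -0.9903] yaw x-axis 93.73 q [ 0.387  0.884 -1.157  1.714  0.922  1.295 -0.98 ]
(1792, array([ 555.3, -115.9]), array([114.4,  60.1]), 3.67, np.float64(0.1037), [[496.3999938964844, -89.5999984741211], [500.20001220703125, -149.60000610351562], [614.2999877929688, -142.3000030517578], [610.5, -82.30000305175781]])
tool cm [-24.42  -1.    10.46] rows 6.0
```

View pics/s5.png

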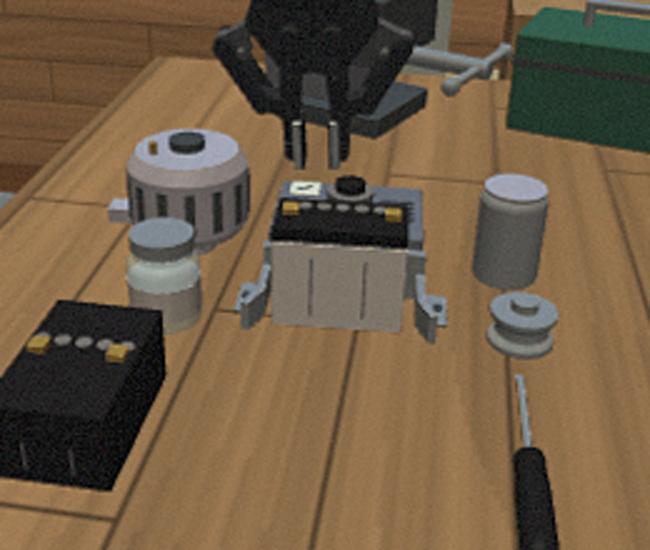

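The battery stands square in the bay (rails at (255,290) and (430,300)), with bystanders unmoved. Next is the button, with shut fingertips.

```bash
python3 -c "
from h import *
z=np.load('last_top.npz'); d=z['d']; P=cloud('top',d)
m=(d>0)&(abs(P[...,0]-.5575)<.011)&(abs(P[...,1]+.2308)<.011); print(m.sum(),np.round(np.percentile(P[m][:,2],[5,25,50,75,95]),4))
m=(d>0)&(P[...,2]>.073)&(P[...,2]<.1)&(abs(P[...,0]-.5575)<.03)&(abs(P[...,1]+.2308)<.03)&(z['im'].max(2)<60); print(m.sum(),P[m].mean(0) if m.any() else '')
go([.5575,-.2295,.145])"
```

```text
142 [0.0821 0.0835 0.0844 0.0852 0.0868]
104 [ 0.55532051 -0.23007642  0.08357096]
tool cm [-24.22  -0.97  10.93] rows 5.9
```

>>> {"method": "move_arm", "body": {"series": [[[-4,-0.16,0.5],0],[[-4,-0.16,0.5],0],[[-4,-0.16,0.5],0],[[-4,-0.16,0.5],0],[[-4,-0.16,0.5],0]]}}

```text
clock: 18.93
eef_pos: [0.5578, -0.1789, 0.2186]
orientation: [-3.081, 0.136, 1.637]
force: [-0.2, 0.0, -0.0]
width: 0.0004
grasp_force: 0.0
```

>>> {"method": "move_arm", "body": {"series": [[[-4,-0.16,0.5],0],[[0,0,3],0],[[0,0,3],0],[[0,0,1],0],[[0,0,0],0]]}}

```text
clock: 19.35
eef_pos: [0.5538, -0.2267, 0.1477]
orientation: [-3.077, 0.134, 1.637]
force: [0.2, 0.7, -0.8]
width: -0.0
grasp_force: 0.0
```

```bash
python3 -c "
from h import *
tilt(); s=manip.sense(); print(s['width'])
T=Rr.from_euler('xyz',s['orientation']).as_matrix(); print('tip',s['eef_pos']+.008*T[:,2]); 
t=np.array([.557,-.2308,.100])-.008*T[:,2]; go(t); print('down 1cm:',T.T@[0,0,-1])"
```

```text
t 19.35 dock [110.4  -3.3] z 147.7 rpy deg [-176.32    7.69   93.81] F [ 0.2  0.7 -0.8] w -0.0
tool z [-0.0553 -0.1374 -0.989 ] yaw x-axis 93.81 q [ 0.78   1.01  -1.097  1.704  1.089  1.228 -0.617]
-1.1944906951097609e-05
tip [ 0.55337434 -0.22781172  0.13974745]
tool cm [0.21 0.6  3.95] rows 1.0
down 1cm: [0.13373818 0.06369204 0.98896786]
```

>>> {"method": "move_arm", "body": {"series": [[[0.05,0.15,1.3],0],[[0.05,0.15,1.3],0],[[0.1,0.25,1.35],0],[[0,0,0],0]]}}

```text
clock: 19.68
eef_pos: [0.5597, -0.2287, 0.1094]
orientation: [-3.082, 0.134, 1.637]
force: [-0.2, -0.2, -0.5]
width: 0.0002
grasp_force: 0.0
```

>>> {"method": "move_arm", "body": {"series": [[[0.1,0.05,0.7],0],[[0.1,0.05,0.7],0],[[0.06,0.03,0.4],0]]}}

```text
clock: 19.93
eef_pos: [0.5609, -0.2283, 0.0933]
orientation: [-3.086, 0.135, 1.637]
force: [0.3, -0.1, 1.0]
width: 0.0003
grasp_force: 0.6
```

```bash
python3 -c "
from h import *
tilt()"
```

```text
t 19.9333 dock [112.4   3.7] z 93.3 rpy deg [-176.81    7.71   93.79] F [ 0.3 -0.1  1. ] w 0.0003
tool z [-0.0467 -0.1374 -0.9894] yaw x-axis 93.79 q [ 0.76   1.086 -1.051  1.718  1.176  1.169 -0.67 ]
```

>>> {"method": "move_arm", "body": {"series": [[[0.03,-0.1,0.25],0],[[0.03,-0.1,0.25],0],[[0.03,0,0.15],0]]}}

```text
clock: 20.18
eef_pos: [0.5599, -0.2283, 0.0882]
orientation: [-3.089, 0.135, 1.636]
force: [2.4, -0.8, 4.3]
width: -0.0
grasp_force: 2.1
```

>>> {"method": "move_arm", "body": {"series": [[[0.02,0,0.15],0],[[0.02,0,0.15],0]]}}

```text
clock: 20.35
eef_pos: [0.56, -0.2282, 0.0864]
orientation: [-3.09, 0.135, 1.636]
force: [-1.5, -0.5, 20.4]
width: 0.0001
grasp_force: 10.1
```

The force jumped from about 4 N to 20 N, so the button is fully down. I'll lift off.

>>> {"method": "move_arm", "body": {"series": [[[-0.05,0,-0.4],0],[[-0.1,0,-0.8],0],[[-0.3,0,-2],0],[[-0.4,0,-3],0],[[0,0,-4],0]]}}

```text
clock: 20.77
eef_pos: [0.5606, -0.2248, 0.1847]
orientation: [-3.078, 0.135, 1.636]
force: [0.8, 0.1, -0.3]
width: 0.0002
grasp_force: 0.0
```

>>> {"method": "move_arm", "body": {"series": [[[-2,0,-4],0],[[-2,0,-4],0],[[-2,0,0],0],[[-2,0,0],0],[[0,0,0],0]]}}

```text
clock: 21.18
eef_pos: [0.5709, -0.2945, 0.2709]
orientation: [-3.084, 0.138, 1.629]
force: [-1.0, -0.9, -0.9]
width: 0.0
grasp_force: 0.0
```

```bash
python3 -c "
from h import *
tilt(); im,d=grab('top'); P=cloud('top',d)
print(rect(P,d,(280,150,360,270),.098,.116))
m=(d>0)&(abs(P[...,0]-.5575)<.011)&(abs(P[...,1]+.2308)<.011); print('btn z',np.round(np.percentile(P[m][:,2],[5,50,95]),4))
cv2.imwrite('pics/t2.png',im[...,::-1])"
```

```text
t 21.1833 dock [179.2   9.4] z 270.9 rpy deg [-176.72    7.92   93.33] F [-1.  -0.9 -0.9] w 0.0
tool z [-0.0492 -0.1407 -0.9888] yaw x-axis 93.33 q [ 0.865  0.902 -1.165  1.466  0.954  1.422 -0.332]
(2064, array([ 552.5, -116.1]), array([120.1,  60.1]), 3.63, np.float64(0.1037), [[490.70001220703125, -89.9000015258789], [494.5, -149.89999389648438], [614.2999877929688, -142.3000030517578], [610.5, -82.30000305175781]])
btn z [0.0855 0.5256 0.6382]
```

View pics/t2.png

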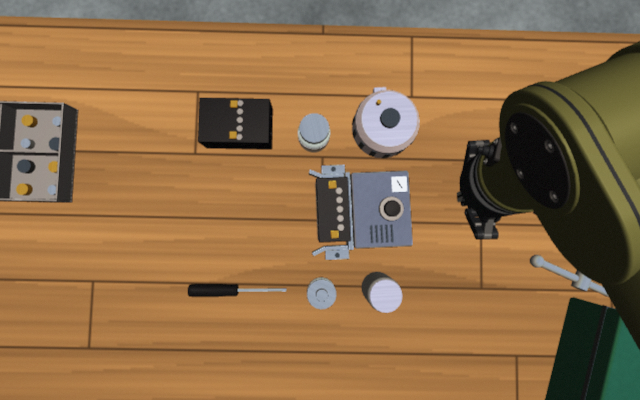

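The top view shows the battery square against the stop at (333,209), the button at (392,208) clear and back up at its original height, and all bystanders in place.

```bash
python3 -c "
from rig import manip
print(manip.finish_job())"
```

```text
the job is handed in; nothing more can be done
None
```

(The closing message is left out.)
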